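Third hand: hold a bracket against its sprung stop

ROBOT

A 6-joint arm with a two-finger parallel gripper is mounted at the origin on a cart in front of the work surface, level with it; the furniture and walls round the work are solid. World frame = base frame: x ahead of the robot, y to its left, z up, the work surface at z = 0. Lengths are in m, angles in degrees, forces in N, time in s.
With the tool pointing down it reaches from about 0.325 to 0.9 m from the base axis. Payload 6.1 kg.
Tool frame: the origin (TCP) lies at the very end of the fingers, on their centre line; the grasp point (between the pads) lies robot.tcp_to_grasp behind it (robot.tcp_to_grasp is the distance from the TCP to the grasp point, in m); z points along the fingers, y is the line along which they close (so a half turn about z gives the same grasp; the last joint's range is limited). The gripper opens to 85 mm and grips with 20 to 120 N. Pads are 22 mm wide; open, the fingers measure 114 mm over their backs; the gripper's body (76 mm by 85 mm) begins 54 mm behind the grasp point. The pads swing forward as they close: fully open they stand 13 mm farther back than shut.
Start: joints at [58.264, 12.628, 87.462, -0, 79.91, -7.225], TCP at [0.259, 0.569, 0.231] pointing down, gripper open.
Joint ranges: [-170.65, 170.65], [-52.31, 119.04], [5.05, 147.46], [-71.25, 251.25], [11.57, 151.72], [-153.62, 153.62]. Speed limits (degrees/s): [147.25, 147.25, 172.46, 180, 180, 180].

INTERFACE

Orientations are given as [roll, pitch, yaw] about the fixed x, y, z axes, in that order (R = Rz(yaw) Ry(pitch) Rx(roll)).
In Python, from station import robot, grab_frame gives the robot as it stands.
- The arm moves only by the shell command python3 -m pendant 'ROWS'. ROWS is JSON, a list of rows, each an object of numbers: "grip": the gripper command: -1 is shut, 1 is fully open, values between are in proportion; "x", "y", "z": the shift along the tool's x, y, z in cm; "spin": the turn about the tool's z in degrees. A call has 1 to 20 rows; each row is the pose to reach, as a shift and turn from the pose commanded when the call began, along the tool's axes at that moment; what a row does not reach only later rows make up. A row lasts 1/10 s, in which the tool goes at most 50 mm and 8.59 degrees, less where a joint would pass 70% of its speed; a pose out of reach is approached as far as the arm can. A call with a gripper value outside its range is refused whole. The fingers move at their own pace and stop on an object; the grip force is fixed at half the most. Time passes only in rows, so rows that repeat a pose let the fingers close. It gives the time, the measured TCP pose, the force, the opening and the grip force at its end, in the units of the state.
- robot.read_state(): the state, without advancing time (a new reading comes with each control period).
- grab_frame(name): name is "side" or "top"; returns a dict with "img" (420x560x3 uint8, red, green, blue), "camera_matrix" (3x3 intrinsics, pixels), "R" (3x3) and "t" (3): a world point X has camera coordinates R X + t. Camera axes: x right, y down, z forward; pixel columns grow to the right and rows downward; lengths in m; the calibration is good to about 2 mm. A picture is of the moment at which its call begins. There is no depth.
- robot.sign_off(): hands the job in; it is judged then, once.
The state is a dict: "t": time; "joint_positions": joint angles; "joint_vel": joint speeds; "joint_torque": joint torques, N m; "eef_pos": TCP position; "ee_rot": TCP orientation; "wrist_force": force on the tool from outside, world axes, zero at the start; "wrist_torque": the same for the moment, N m; "finger_gap": finger opening in m; "gripper_force": force on a finger pad.
Only numpy, scipy, OpenCV 4.12 (cv2) and the standard library are available. Lean on these libraries where they do the work, as an engineer would, in place of code of your own. Each camera call takes 0.05 s, during which the arm holds its last target. There are 200 camera calls.

TASK

Stand the loose aluminium bracket upright on the grey pad in the free bay of the assembly fixture (the other bay already has a bracket screwed down), square and centred, with its tall flat face against that bay's sprung stop. Press it against the stop with a steady 10 N, so that the tip of the stop's tongue lies between the two lines on the housing, never pushing it past 20 N, keep that up for two seconds and finish while still holding and pressing, so that a colleague can put the screws in. Leave the parts dish and the little brown bottle where they are.

Things in the scene. Friction and masses are not known exactly. Their poses are not given: they have to be found in the camera images.
- bracket: Loose bracket, bare aluminium, 0.24 to 0.39 kg, upright on the bench before the fixture. Foot 64 (x) x 50 (y) x 8 mm with two slots; column 25 x 25 mm square, top 90 mm above the underside, axis at x = +19.5 mm, y = 0: its +x side, flush with the foot's +x edge, is the tall flat face. Behind it a rib up to 28 mm high. Origin: centre of the foot's underside; z up.
- bracket_face (a point): Point of the loose bracket: lower edge of its tall flat face, mid-width (x = +32 mm, y = 0, z = 0 of the bracket).
- fitted_bracket: Bracket of the same form already screwed down (two round screw heads on its foot), with its pad, in one of the two bays; fixed, top 104 mm above the bench. Origin: under the middle of its pad, 12 mm above the bench, 23 mm before (-x) the bay point of the bay it occupies: compare with bay_left and bay_right to know which bay is taken.
- fixture: Fixture, fixed to the bench: grey plate 135 (x) x 200 (y) x 12 mm with two bays, centres at y = +50 mm (left) and -50 mm (right). In each lies a grey pad; at its far end a sprung stop (top 51 mm above the bench) before a dark housing (56 mm wide, top 39 mm). Origin: on the bench, midway between the bays, 8 mm before the stops' resting faces; x points from the open front to the stops.
- bay_left (a point): Fixed point in the left bay (seen from the robot), level with the pad's top, 14 mm above the bench, where the middle of the stop's face is at rest. A bracket in the bay stands on its -x side (fixture frame), centred on it in y. The pad, 88 x 60 mm, 2 mm thick, reaches from 67 mm before this point to 21 mm behind it.
- bay_right (a point): Fixed point in the right bay (seen from the robot), level with the pad's top, 14 mm above the bench, where the middle of the stop's face is at rest. A bracket in the bay stands on its -x side (fixture frame), centred on it in y. The pad, 88 x 60 mm, 2 mm thick, reaches from 67 mm before this point to 21 mm behind it.
- stop_left_face (a point): Point on the front (-x) face of the left stop (seen from the robot), mid-width, level with the pad's top, 14 mm above the bench; moves with the stop, axes as the fixture's. The stop is a steel block 44 mm wide (y), 12 mm thick (x); its face reaches from 2 to 37 mm above the pad's top.
- stop_right_face (a point): Point on the front (-x) face of the right stop (seen from the robot), mid-width, level with the pad's top, 14 mm above the bench; moves with the stop, axes as the fixture's. The stop is a steel block 44 mm wide (y), 12 mm thick (x); its face reaches from 2 to 37 mm above the pad's top.
- stop_left (a joint): Travel of the left stop, m: 0 at rest, grows as it is pushed back (fixture +x), ends at 0.024. Light slide on a spring without preload: 1 N per mm, so 0.010 is 10 N. A thin tongue on its back points over the dark spring housing with two white cross lines; the tongue's tip reaches the first at 6 mm (6 N), the second at 14 mm (14 N).
- stop_right (a joint): Travel of the right stop, m: 0 at rest, grows as it is pushed back (fixture +x), ends at 0.024. Light slide on a spring without preload: 1 N per mm, so 0.010 is 10 N. A thin tongue on its back points over the dark spring housing with two white cross lines; the tongue's tip reaches the first at 6 mm (6 N), the second at 14 mm (14 N).
- parts_dish: Round metal parts dish with small screws, 94 mm wide, 18 mm high, loose; leave it alone. Origin: centre of its underside.
- solvent_bottle: Small brown dropper bottle, 33 mm wide, 82 mm high, loose, right of the fixture; leave it alone. Origin: centre of its underside.

How it is judged (in metres and radians):
On the way:
1. the bracket is pressed against the free bay's stop within the band for two seconds (((y of fitted_bracket in the frame of fixture below 0 m and value of joint stop_left between 0.006 and 0.014 m and x of bracket_face in the frame of stop_left_face between -0.003 and 0.003 m and y of bracket_face in the frame of stop_left_face between -0.008 and 0.008 m and z of bracket_face in the frame of stop_left_face between -0.003 and 0.003 m) or (y of fitted_bracket in the frame of fixture above 0 m and value of joint stop_right between 0.006 and 0.014 m and x of bracket_face in the frame of stop_right_face between -0.003 and 0.003 m and y of bracket_face in the frame of stop_right_face between -0.008 and 0.008 m and z of bracket_face in the frame of stop_right_face between -0.003 and 0.003 m)) and angle between bracket's own z axis and vertical below 0.06 rad and angle between the x axis of bracket and the x axis of fixture, either way round below 0.07 rad and contact force between bracket and fixture between 5 and 16 N and linear speed of bracket below 0.02 m/s and contact force between any of the fingers, the arm and bracket above 3 N), for 2 s.
At the end, for the whole second after the job is handed in: Bracket upright on the free bay's pad (3 mm, 0.06 rad), square within 0.07 rad, centred within 8 mm, its tall face on the stop (3 mm); stop pushed back 6 to 14 mm, contact 5 to 16 N, bracket at rest, robot still holding it with over 3 N (all of step 1); the arm keeps its last pose, push and grip.
It fails at once if a stop is pushed back more than 20 mm (20 N) (value of joint any of stop_left, stop_right above 0.02 m).
It fails at once if the parts dish or the bottle is moved by more than 20 mm (distance of any of parts_dish, solvent_bottle from where it was at the start of the episode above 0.02 m).
It also fails if it takes over 48 s, if anything falls off the work surface, if the arm or the gripper's body presses on something with over 40 N, if the wrist force passes 120 N, or if a joint passes its speed limit or range.

## Working session

There is one attempt and no reset: what is moved stays moved. The work goes in short steps, Python scripts to look and compute and a shell command to move; the robot and the scene stay as the last step left them, time stands still between calls to the robot, and variables do not carry over. Pictures are saved under pics/ and viewed, at most 10 in all, crops included, and the job is handed in when it is done.

```bash
mkdir -p pics; ls; python3 - <<'E'
from station import robot, grab_frame
import cv2,numpy as np
for n in("side","top"):
    f=grab_frame(n); cv2.imwrite(f"pics/{n}0.png",f["img"][...,::-1]); np.savez(f"{n}0.npz",**f)
    print(n,(-f["R"].T@f["t"]).round(3),f["R"][2].round(2),f["camera_matrix"][0,0])
print(robot.tcp_to_grasp); print({k:np.round(v,3) for k,v in robot.read_state().items()})
E
```

```text
pics
side [0.494 0.336 0.568] [ 0.01 -0.8  -0.6 ] 514.9274416036566
top [ 0.334 -0.319  0.884] [ 0.22  0.   -0.98] 479.89790022466497
0.0187
{'t': np.float64(0.1), 'joint_positions': array([58.263, 12.671, 87.518, -0.   , 79.911, -7.226]), 'joint_vel': array([ 0.106, -0.049, -0.223, -0.026, -0.067,  0.001]), 'joint_torque': array([-0.0000e+00, -4.9824e+01, -3.9055e+01, -0.0000e+00,  6.0000e-03,
       -0.0000e+00]), 'eef_pos': array([0.259, 0.568, 0.23 ]), 'ee_rot': array([-1.79901e+02, -1.30000e-02,  1.55489e+02]), 'wrist_force': array([-0.188,  0.636,  0.032]), 'wrist_torque': array([ 0.044,  0.036, -0.005]), 'gripper_force': np.float64(0.0), 'finger_gap': np.float64(0.085)}
```

View pics/side0.png

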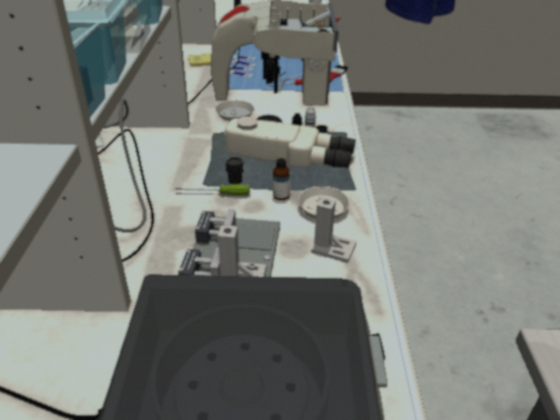

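View pics/top0.png

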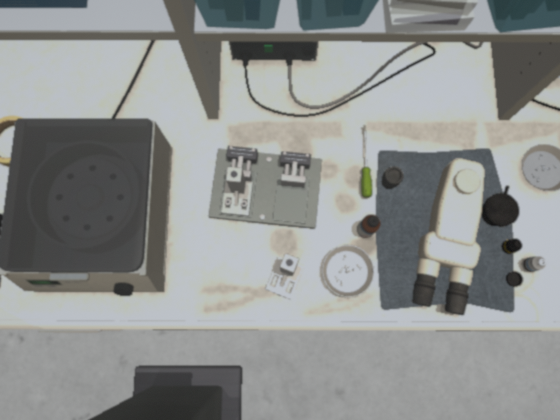

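The side view, taken from the left, shows the loose bracket at about (325,230), the fixture at (235,250) and the dish at (324,204). In the top view (up is +x, right is -y) the fixture is at (265,188). Its left bay is occupied, so the right one, at (293,190), is free. The bracket is at (286,275), the dish at (347,271) and the bottle at (370,225). I'll enlarge both views.

```bash
python3 - <<'E'
import cv2
a=cv2.imread("pics/top0.png")[135:305,200:400]; cv2.imwrite("pics/topc.png",cv2.resize(a,None,fx=3.5,fy=3.5,interpolation=cv2.INTER_CUBIC))
a=cv2.imread("pics/side0.png")[150:285,175:375]; cv2.imwrite("pics/sidec.png",cv2.resize(a,None,fx=4,fy=4,interpolation=cv2.INTER_CUBIC))
E
```

```text
(no output)
```

View pics/topc.png

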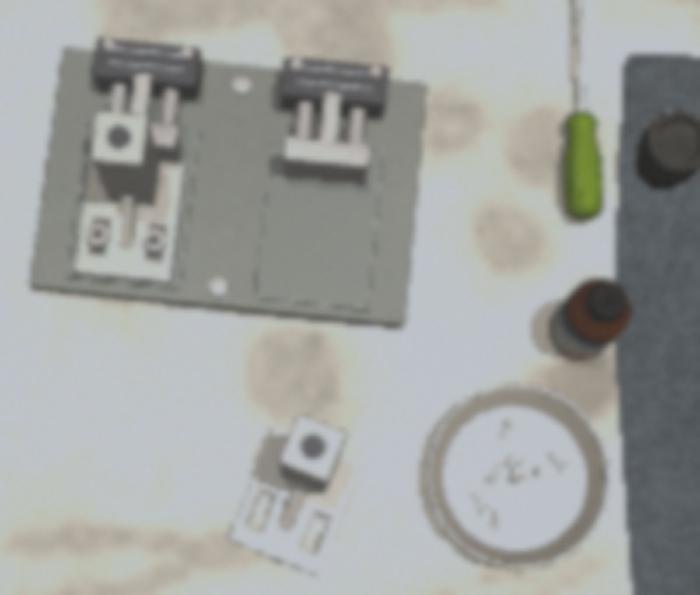

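View pics/sidec.png

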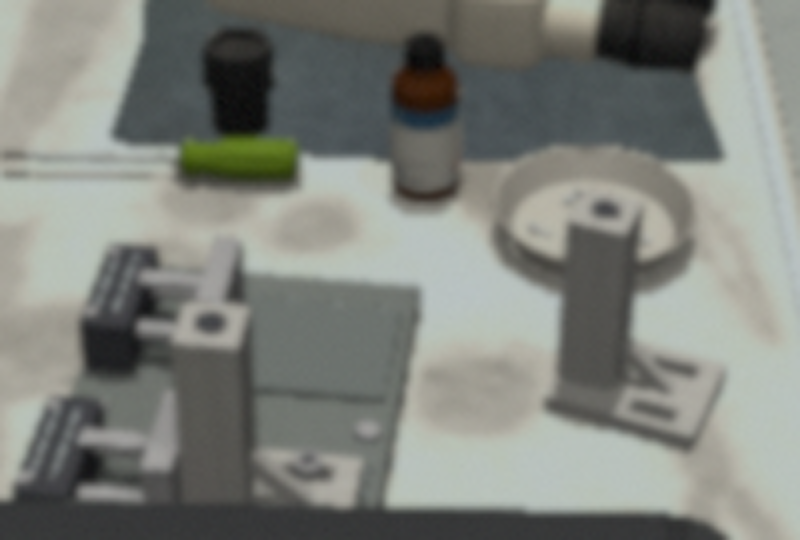

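The top crop (scale 3.5) shows the bracket's column hole at (312,446) with its foot towards the lower left. The stop's top face runs from about (285,140) to (369,172), and the plate corners are at (63,46), (427,84), (404,327) and (31,289). The side crop (scale 4) shows the loose hole at (606,208) and the fitted bracket's hole at (210,321). Next I'll triangulate.

```bash
cat > h.py <<'E'
import numpy as np,cv2
def ray(f,p):
    d=np.linalg.inv(f["camera_matrix"])@np.array([p[0],p[1],1.]); return -f["R"].T@f["t"],f["R"].T@d
def plane(f,p,z):
    c,d=ray(f,p); return c+d*(z-c[2])/d[2]
def tri(f,p,g,q):
    a,u=ray(f,p);b,v=ray(g,q); s=np.linalg.lstsq(np.c_[u,-v],b-a,rcond=None)[0]
    P,Q=a+u*s[0],b+v*s[1]; return (P+Q)/2,np.linalg.norm(P-Q)
def proj(f,X):
    q=f["camera_matrix"]@(f["R"]@np.array(X,float)+f["t"]); return q[:2]/q[2]
def dark(f,p,r=5):   # centroid of the dark hole near p
    g=cv2.cvtColor(f["img"],cv2.COLOR_RGB2GRAY).astype(float); x,y=np.round(p).astype(int)
    w=g[y-r:y+r+1,x-r:x+r+1]; w=np.clip(np.median(w)-15-w,0,None); yy,xx=np.mgrid[y-r:y+r+1,x-r:x+r+1]
    return np.array([(w*xx).sum(),(w*yy).sum()])/w.sum()
E
python3 - <<'E'
from h import *
T=dict(np.load("top0.npz"));S=dict(np.load("side0.npz"))
tc=lambda x,y:np.array([200+(x+.5)/3.5-.5,135+(y+.5)/3.5-.5]); sc=lambda x,y:np.array([175+(x+.5)/4-.5,150+(y+.5)/4-.5])
for n,a,b in(("loose",tc(312,446),sc(606,208)),("fitted",tc(119,137),sc(210,321))):
    a2,b2=dark(T,a,4),dark(S,b,4); print(n,a,a2,b,b2)
    print([ (x[0].round(4),round(x[1],4)) for x in(tri(T,a,S,b),tri(T,a2,S,b2))])
# plate corners in world z=.012
c=[tc(63,46),tc(427,84),tc(404,325),tc(31,287)]
P=np.array([plane(T,p,.012) for p in c]); print(P.round(4))
for i in range(4):
    d=P[(i+1)%4]-P[i]; print(np.linalg.norm(d).round(4),np.degrees(np.arctan2(d[1],d[0])).round(1))
# stop top front corners
Q=[plane(T,tc(*p),.051) for p in((285,162),(367,170),(288,139),(369,148))];print(np.round(Q,4))
# stop top seen from both (right-end near top corner)
# foot line segments
g=cv2.cvtColor(T["img"],cv2.COLOR_RGB2GRAY)[245:305,255:310]; g=cv2.resize(g,None,fx=4,fy=4,interpolation=cv2.INTER_CUBIC)
for l in cv2.createLineSegmentDetector().detect(g)[0][:,0]:
    if np.hypot(l[2]-l[0],l[3]-l[1])<40: continue
    a,b=[np.array(p)/4-.375+[255,245] for p in(l[:2],l[2:])]
    A,B=plane(T,a,.008),plane(T,b,.008);d=B-A; print(a.round(1),b.round(1),np.linalg.norm(d).round(4),np.degrees(np.arctan2(d[1],d[0])).round(1))
d=[plane(T,tc(*p),.0) for p in((515,475),)];print("dish",np.round(d,3), "bottle",plane(T,tc(607,302),.08).round(3))
E
```

```text
loose [288.78571429 262.07142857] [288.92592593 262.21624851] [326.125 201.625] [325.96401985 201.91191067]
[(array([ 0.4222, -0.33  ,  0.0922]), np.float64(0.0001)), (array([ 0.4222, -0.3303,  0.0914]), np.float64(0.0002))]
fitted [233.64285714 173.78571429] [233.48011101 173.71230342] [227.125 229.875] [227.20257611 230.25644028]
[(array([ 0.5699, -0.2366,  0.1056]), np.float64(0.0002)), (array([ 0.57  , -0.2363,  0.1052]), np.float64(0.0001))]
[[ 0.65   -0.1947  0.012 ]
 [ 0.6288 -0.3937  0.012 ]
 [ 0.4953 -0.3796  0.012 ]
 [ 0.5152 -0.1821  0.012 ]]
0.2002 -96.1
0.1342 174.0
0.1986 84.3
0.1355 -5.3
[[ 0.5732 -0.3166  0.051 ]
 [ 0.5691 -0.3589  0.051 ]
 [ 0.5856 -0.3182  0.051 ]
 [ 0.5809 -0.36    0.051 ]]
[279.4 266.5] [293.  272.1] 0.0268 -112.1
dish [[ 0.418 -0.438  0.   ]] bottle [ 0.494 -0.474  0.08 ]
```

```bash
python3 - <<'E'
from h import *
T=dict(np.load("top0.npz"));S=dict(np.load("side0.npz"))
tc=lambda x,y:np.array([200+(x+.5)/3.5-.5,135+(y+.5)/3.5-.5]); sc=lambda x,y:np.array([175+(x+.5)/4-.5,150+(y+.5)/4-.5])
def seg(n,A,B):
    d=B-A; print(n,A.round(4),B.round(4),np.linalg.norm(d).round(4),np.degrees(np.arctan2(d[1],d[0])).round(1))
seg("side near edge z0",plane(S,sc(692,442),0),plane(S,sc(548,405),0))
seg("side rear edge z8",plane(S,sc(725,370),.008),plane(S,sc(690,432),.008))
seg("top rear z8",plane(T,tc(312,575),.008),plane(T,tc(232,538),.008))
C=np.array([.4222,-.330]);M=(plane(T,tc(312,575),.008)+plane(T,tc(232,538),.008))[:2]/2;d=C-M;print("mid->col",np.linalg.norm(d),np.degrees(np.arctan2(*d[::-1])))
q=[plane(T,tc(*p),.091) for p in((297,415),(346,428),(330,478),(281,465))]
for i in range(4): seg("coltop",q[i],q[(i+1)%4])
def enl(f,x,y,w,h,k): return cv2.resize(f["img"][y:y+h,x:x+w,::-1],None,fx=k,fy=k,interpolation=cv2.INTER_CUBIC)
a=enl(T,255,245,50,60,8);b=enl(S,300,190,60,80,6)
o=np.zeros((480,770,3),np.uint8);o[:,:400]=a;o[:,405:765]=b;cv2.imwrite("pics/z.png",o)
E
```

```text
side near edge z0 [ 0.3825 -0.2953  0.    ] [ 0.4408 -0.3164  0.    ] 0.0619 -19.9
side rear edge z8 [ 0.366  -0.3321  0.008 ] [ 0.3844 -0.2925  0.008 ] 0.0437 65.2
top rear z8 [ 0.3655 -0.3312  0.008 ] [ 0.3841 -0.2899  0.008 ] 0.0453 65.7
mid->col 0.05125260523739539 -22.331239471577334
coltop [ 0.4371 -0.3229  0.091 ] [ 0.431  -0.3461  0.091 ] 0.024 -104.7
coltop [ 0.431  -0.3461  0.091 ] [ 0.4074 -0.3385  0.091 ] 0.0248 162.1
coltop [ 0.4074 -0.3385  0.091 ] [ 0.4134 -0.3154  0.091 ] 0.0239 75.4
coltop [ 0.4134 -0.3154  0.091 ] [ 0.4371 -0.3229  0.091 ] 0.0248 -17.5
```

View pics/z.png

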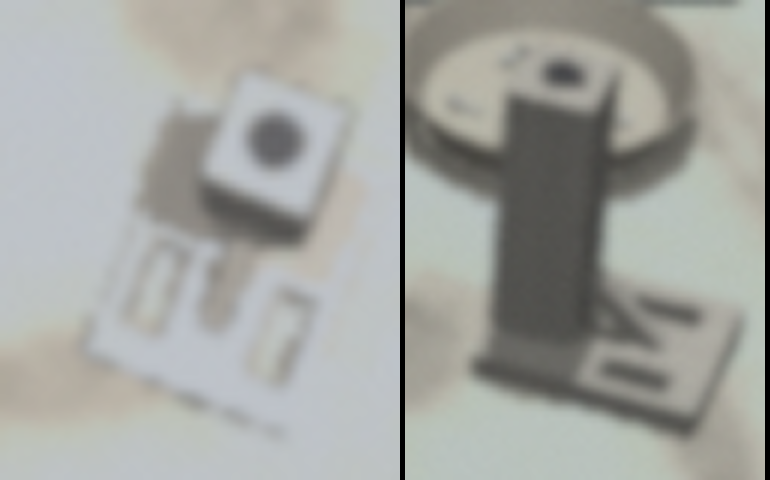

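The enlarged crops show the bracket's axes at about -21° yaw: column corners (243,68), (355,103), (305,222), (203,180), and foot rear edge (90,350) to (285,432). Before moving I'll check the height of the dark box on the way and work out the shift in tool axes.

```bash
cat >> h.py <<'E'
def shift(s,goal,yaw):   # cm and spin in tool axes from state s to goal TCP (measured pose)
    from scipy.spatial.transform import Rotation as Ro
    R=Ro.from_euler("xyz",s["ee_rot"],degrees=True).as_matrix()
    dy=(s["ee_rot"][2]-yaw+180)%360-180   # tool z down: spin = -world turn
    return (R.T@(np.array(goal)-s["eef_pos"])*100).round(2),round(dy,2)
E
python3 - <<'E'
from h import *
from station import robot
T=dict(np.load("top0.npz"));S=dict(np.load("side0.npz"))
print(tri(T,(155,120),S,(148,278)),tri(T,(146,272),S,(360,282)))
s=robot.read_state()
print(shift(s,[.259,.568,.35],155.5),shift(s,[.422,-.33,.35],158.5),shift(s,[.422,-.33,.15],158.5),shift(s,[.422,-.33,.033],158.5))
E
```

```text
(array([ 0.65236999, -0.10626667,  0.13498503]), np.float64(0.003007409899536685)) (array([ 0.39959745, -0.1071267 ,  0.1352736 ]), np.float64(0.003549521957019437))
(array([ -0.  ,  -0.04, -11.97]), np.float64(-0.01)) (array([-52.09, -74.99, -11.85]), np.float64(-3.01)) (array([-52.09, -74.95,   8.15]), np.float64(-3.01)) (array([-52.1 , -74.93,  19.85]), np.float64(-3.01))
```

```bash
python3 -m pendant '[{"z":-4,"grip":1},{"z":-8,"grip":1},{"x":-2.8,"y":-4,"z":-8,"grip":1},{"x":-5.6,"y":-8,"z":-8,"grip":1},{"x":-8.4,"y":-12,"z":-8,"grip":1},{"x":-11.2,"y":-16,"z":-8,"grip":1},{"x":-14,"y":-20,"z":-8,"grip":1},{"x":-16.8,"y":-24,"z":-8,"grip":1},{"x":-19.6,"y":-28,"z":-8,"grip":1},{"x":-22.4,"y":-32,"z":-8,"grip":1},{"x":-25.2,"y":-36,"z":-8,"grip":1},{"x":-28,"y":-40,"z":-8,"grip":1},{"x":-30.8,"y":-44,"z":-8,"grip":1},{"x":-33.6,"y":-48,"z":-8,"grip":1},{"x":-36.4,"y":-52,"z":-8,"grip":1},{"x":-39.2,"y":-56.5,"z":-8,"grip":1},{"x":-42,"y":-60.5,"z":-8,"grip":1},{"x":-44.8,"y":-64.5,"z":-8,"grip":1},{"x":-47.6,"y":-68.5,"z":-8,"grip":1},{"x":-50.4,"y":-72.5,"z":-8,"spin":-3,"grip":1}]'
python3 -c "
from h import *
from station import robot
s=robot.read_state();print(s['joint_positions'])
for z in(.15,.035):print(shift(s,[.422,-.33,z],158.5))"
```

```text
[ 5.82625189e+01  1.26713710e+01  8.75182120e+01 -3.55261182e-05
  7.99106615e+01 -7.22610413e+00]
(array([-52.09, -74.95,   8.15]), np.float64(-3.01))
(array([-52.1 , -74.93,  19.65]), np.float64(-3.01))$[0]: bad value
```

```bash
python3 -m pendant '[{"x":0,"y":0,"z":-4,"spin":0,"grip":1}]'; python3 -m pendant --help | head -20
```

```text
t: 0.2
eef_pos: [0.2573, 0.5653, 0.2639]
ee_rot: [-179.2, -0.1, 155.5]
wrist_force: [-0.2, 0.1, -0.1]
finger_gap: 0.0857
gripper_force: 0.0invalid input: not JSON, or not a number
```

All keys are required in every row.

```bash
python3 -m pendant '[{"x":0,"y":0,"z":-4,"spin":0,"grip":1},{"x":-2.8,"y":-4,"z":-5,"spin":0,"grip":1},{"x":-5.6,"y":-8,"z":-5,"spin":0,"grip":1},{"x":-8.4,"y":-12,"z":-5,"spin":0,"grip":1},{"x":-11.2,"y":-16,"z":-5,"spin":0,"grip":1},{"x":-14,"y":-20,"z":-5,"spin":0,"grip":1},{"x":-16.8,"y":-24,"z":-5,"spin":0,"grip":1},{"x":-19.6,"y":-28,"z":-5,"spin":0,"grip":1},{"x":-22.4,"y":-32,"z":-5,"spin":0,"grip":1},{"x":-25.2,"y":-36,"z":-5,"spin":0,"grip":1},{"x":-28,"y":-40,"z":-5,"spin":0,"grip":1},{"x":-30.8,"y":-44,"z":-5,"spin":0,"grip":1},{"x":-33.6,"y":-48,"z":-5,"spin":0,"grip":1},{"x":-36.4,"y":-52,"z":-5,"spin":0,"grip":1},{"x":-39.2,"y":-56.5,"z":-5,"spin":0,"grip":1},{"x":-42,"y":-60.5,"z":-5,"spin":0,"grip":1},{"x":-44.8,"y":-64.5,"z":-5,"spin":0,"grip":1},{"x":-47.6,"y":-68.5,"z":-5,"spin":-1,"grip":1},{"x":-50,"y":-72.5,"z":-5,"spin":-3,"grip":1},{"x":-52.1,"y":-75,"z":-5,"spin":-3,"grip":1}]'
python3 -c "
from h import *
from station import robot
s=robot.read_state();print(s['joint_positions'])
for z in(.15,.035):print(shift(s,[.422,-.33,z],158.5))"
```

```text
t: 2.2
eef_pos: [0.4214, -0.3328, 0.3204]
ee_rot: [-180.0, -0.1, 158.4]
wrist_force: [0.4, 0.4, -0.5]
finger_gap: 0.0849
gripper_force: 0.0
[-4.66929548e+01 -2.00061630e+00  9.36478980e+01 -3.19453862e-02
  8.84130256e+01 -1.15108951e+02]
(array([ 0.03,  0.28, 17.04]), np.float64(-0.08))
(array([2.000e-02, 2.800e-01, 2.854e+01]), np.float64(-0.08))
```

```bash
python3 -m pendant '[{"x":0,"y":0,"z":4,"spin":0,"grip":1},{"x":0,"y":0,"z":8,"spin":0,"grip":1},{"x":0,"y":0,"z":12,"spin":0,"grip":1},{"x":0,"y":0,"z":16,"spin":0,"grip":1},{"x":0,"y":0,"z":18,"spin":0,"grip":1},{"x":0,"y":0,"z":18,"spin":0,"grip":1},{"x":0,"y":0,"z":18,"spin":0,"grip":1}]'
python3 -c "
from h import *
from station import robot,grab_frame
s=robot.read_state()
print(shift(s,[.422,-.33,.035],158.5))
f=grab_frame('top');a=cv2.resize(f['img'][220:310,240:340,::-1],None,fx=6,fy=6);f=grab_frame('side');b=cv2.resize(f['img'][130:265,290:370,::-1],None,fx=4,fy=4)
o=np.zeros((540,925,3),np.uint8);o[:,:600]=a;o[:,605:]=b;cv2.imwrite('pics/a.png',cv2.resize(o,(790,461)))"
```

```text
t: 2.9
eef_pos: [0.4222, -0.3299, 0.1415]
ee_rot: [180.0, -0.0, 158.5]
wrist_force: [0.4, 0.2, 0.3]
finger_gap: 0.0855
gripper_force: 0.0
(array([ 1.000e-02, -2.000e-02,  1.065e+01]), np.float64(-0.01))
```

View pics/a.png

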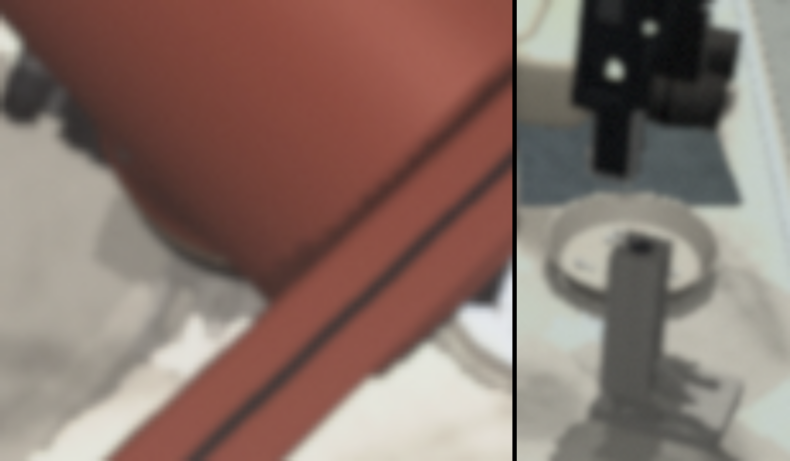

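The top view is blocked by the arm. The side view shows the near finger (615,150) over the column top (637,245); its leftward offset fits the finger standing 15 mm further in +x. I'll go down and grip.

```bash
python3 -m pendant '[{"x":0,"y":0,"z":2.5,"spin":0,"grip":1},{"x":0,"y":0,"z":5,"spin":0,"grip":1},{"x":0,"y":0,"z":7,"spin":0,"grip":1},{"x":0,"y":0,"z":9,"spin":0,"grip":1},{"x":0,"y":0,"z":10.4,"spin":0,"grip":1},{"x":0,"y":0,"z":10.4,"spin":0,"grip":0},{"x":0,"y":0,"z":10.4,"spin":0,"grip":-0.2},{"x":0,"y":0,"z":10.4,"spin":0,"grip":-0.4},{"x":0,"y":0,"z":10.4,"spin":0,"grip":-0.6},{"x":0,"y":0,"z":10.4,"spin":0,"grip":-0.8},{"x":0,"y":0,"z":10.4,"spin":0,"grip":-1},{"x":0,"y":0,"z":10.4,"spin":0,"grip":-1},{"x":0,"y":0,"z":10.4,"spin":0,"grip":-1},{"x":0,"y":0,"z":10.4,"spin":0,"grip":-1}]'
```

```text
t: 4.4
eef_pos: [0.423, -0.3305, 0.0386]
ee_rot: [-180.0, 0.1, 158.5]
wrist_force: [-0.2, 2.4, 6.7]
finger_gap: 0.0243
gripper_force: 59.5
```

```bash
python3 -m pendant '[{"x":0,"y":0,"z":-1,"spin":0,"grip":-1},{"x":0,"y":0,"z":-3,"spin":0,"grip":-1},{"x":0,"y":0,"z":-5,"spin":0,"grip":-1},{"x":0,"y":0,"z":-6.5,"spin":0,"grip":-1},{"x":0,"y":0,"z":-6.5,"spin":0,"grip":-1},{"x":0,"y":0,"z":-6.5,"spin":0,"grip":-1}]'
python3 -c "
from h import *
from station import robot
s=robot.read_state()
print(shift(s,[.5496,-.3352,.104],174.2))"
```

```text
t: 5.0
eef_pos: [0.422, -0.3298, 0.1022]
ee_rot: [-180.0, 0.0, 158.5]
wrist_force: [-0.4, -0.3, -3.9]
finger_gap: 0.0246
gripper_force: 59.4
(array([-12.06,   4.18,  -0.18]), np.float64(-15.71))
```

```bash
python3 -m pendant '[{"x":-1.2,"y":0.4,"z":0,"spin":-2,"grip":-1},{"x":-3,"y":1.1,"z":0,"spin":-4,"grip":-1},{"x":-5,"y":1.7,"z":0,"spin":-7,"grip":-1},{"x":-7,"y":2.4,"z":0,"spin":-10,"grip":-1},{"x":-9,"y":3.1,"z":0,"spin":-13,"grip":-1},{"x":-11,"y":3.8,"z":0,"spin":-15,"grip":-1},{"x":-12.1,"y":4.2,"z":0,"spin":-15.7,"grip":-1},{"x":-12.1,"y":4.2,"z":0,"spin":-15.7,"grip":-1},{"x":-12.1,"y":4.2,"z":0,"spin":-15.7,"grip":-1}]'
python3 -c "
from h import *
from station import robot,grab_frame
s=robot.read_state();print(s['joint_positions'])
print(shift(s,[.5496,-.3352,.0535],174.2))
f=grab_frame('top');a=cv2.resize(f['img'][130:240,200:340,::-1],None,fx=4,fy=4);g=grab_frame('side');b=cv2.resize(g['img'][150:290,175:335,::-1],None,fx=3.5,fy=3.5)
np.savez('s1.npz',**g)
o=np.zeros((490,1125,3),np.uint8);o[:440,:560]=a;o[:,565:]=b;cv2.imwrite('pics/b.png',cv2.resize(o,(800,348)))"
```

```text
t: 5.9
eef_pos: [0.5496, -0.3346, 0.1012]
ee_rot: [179.9, -0.1, 174.2]
wrist_force: [0.7, 0.4, -3.0]
finger_gap: 0.0244
gripper_force: 59.4
[-3.83470533e+01  2.18794727e+01  9.06178984e+01 -1.73234641e-02
  6.76274381e+01 -1.22544833e+02]
(array([-0.02, -0.06,  4.77]), np.float64(0.0))
```

View pics/b.png

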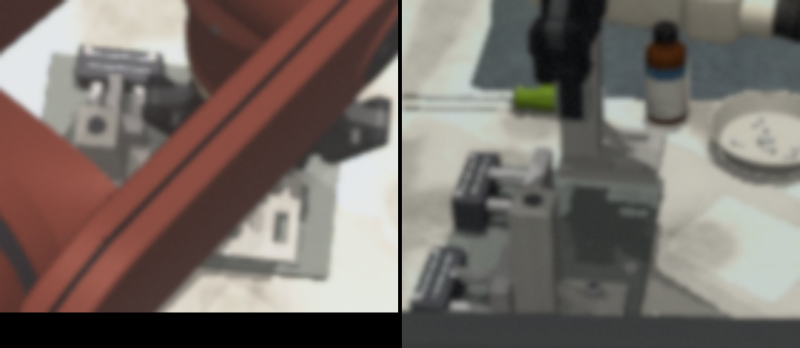

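The top view is mostly hidden by the arm. The side view shows the held bracket level over the right bay: foot edge at (560–660,185), front face to the right of the stop's face at (545,160). Next I'll lower it slowly.

```bash
python3 -m pendant '[{"x":0,"y":0,"z":1.5,"spin":0,"grip":-1},{"x":0,"y":0,"z":3,"spin":0,"grip":-1},{"x":0,"y":0,"z":4,"spin":0,"grip":-1},{"x":0,"y":0,"z":4.4,"spin":0,"grip":-1},{"x":0,"y":0,"z":4.6,"spin":0,"grip":-1},{"x":0,"y":0,"z":4.7,"spin":0,"grip":-1},{"x":0,"y":0,"z":4.7,"spin":0,"grip":-1},{"x":0,"y":0,"z":4.7,"spin":0,"grip":-1}]'
```

```text
t: 6.8
eef_pos: [0.5506, -0.3355, 0.056]
ee_rot: [-180.0, 0.1, 174.2]
wrist_force: [-0.1, 0.7, -3.5]
finger_gap: 0.0243
gripper_force: 59.4
```

```bash
for i in 1 2; do :; done; python3 -m pendant '[{"x":0,"y":0,"z":0.1,"spin":0,"grip":-1},{"x":0,"y":0,"z":0.1,"spin":0,"grip":-1},{"x":0,"y":0,"z":0.1,"spin":0,"grip":-1}]'; python3 -m pendant '[{"x":0,"y":0,"z":0.1,"spin":0,"grip":-1},{"x":0,"y":0,"z":0.1,"spin":0,"grip":-1},{"x":0,"y":0,"z":0.1,"spin":0,"grip":-1}]'
```

```text
t: 7.1
eef_pos: [0.5502, -0.3352, 0.0544]
ee_rot: [-180.0, 0.0, 174.2]
wrist_force: [-1.1, -0.7, -2.8]
finger_gap: 0.024
gripper_force: 59.4
t: 7.4
eef_pos: [0.5501, -0.3352, 0.0532]
ee_rot: [180.0, -0.0, 174.2]
wrist_force: [0.2, 0.2, -3.1]
finger_gap: 0.0244
gripper_force: 59.4
```

```bash
python3 -m pendant '[{"x":0,"y":0,"z":0.1,"spin":0,"grip":-1},{"x":0,"y":0,"z":0.1,"spin":0,"grip":-1},{"x":0,"y":0,"z":0.1,"spin":0,"grip":-1}]'; python3 -c "
from h import *
from station import robot,grab_frame
for n in('side','top'):
    g=grab_frame(n);np.savez(n+'2.npz',**g)
    if n=='side': cv2.imwrite('pics/c.png',cv2.resize(g['img'][165:265,180:300,::-1],None,fx=6,fy=6,interpolation=cv2.INTER_CUBIC))
print(robot.read_state()['wrist_force'])"
```

```text
t: 7.7
eef_pos: [0.5503, -0.3353, 0.0527]
ee_rot: [-180.0, 0.0, 174.2]
wrist_force: [-1.0, 1.4, 1.3]
finger_gap: 0.0238
gripper_force: 59.6
[-1.28380059  1.65754281  1.93243882]
```

View pics/c.png

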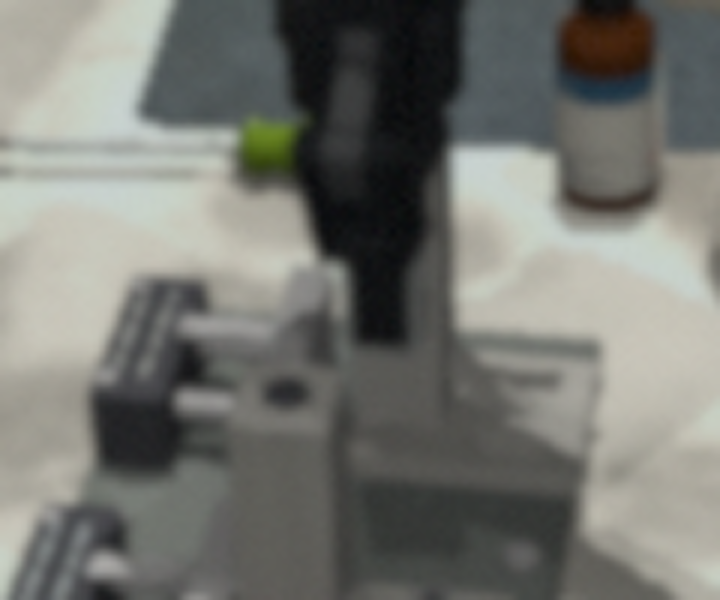

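The side view shows the bracket standing on the pad: foot edge (350–590,470), column front edge at x≈350 and stop top at (320,290), just left of it. Fz rose by about 5 N, so it is in contact. I'll ease up 0.5 mm and advance in steps.

```bash
python3 -m pendant '[{"x":-0.1,"y":0,"z":-0.05,"spin":0,"grip":-1},{"x":-0.3,"y":0,"z":-0.05,"spin":0,"grip":-1},{"x":-0.5,"y":0,"z":-0.05,"spin":0,"grip":-1},{"x":-0.7,"y":0,"z":-0.05,"spin":0,"grip":-1},{"x":-0.8,"y":0,"z":-0.05,"spin":0,"grip":-1},{"x":-0.8,"y":0,"z":-0.05,"spin":0,"grip":-1},{"x":-0.8,"y":0,"z":-0.05,"spin":0,"grip":-1}]';  python3 -m pendant '[{"x":-0.2,"y":0,"z":0,"spin":0,"grip":-1},{"x":-0.4,"y":0,"z":0,"spin":0,"grip":-1},{"x":-0.5,"y":0,"z":0,"spin":0,"grip":-1},{"x":-0.5,"y":0,"z":0,"spin":0,"grip":-1},{"x":-0.5,"y":0,"z":0,"spin":0,"grip":-1}]'
python3 -m pendant '[{"x":-0.1,"y":0,"z":0,"spin":0,"grip":-1},{"x":-0.3,"y":0,"z":0,"spin":0,"grip":-1},{"x":-0.3,"y":0,"z":0,"spin":0,"grip":-1},{"x":-0.3,"y":0,"z":0,"spin":0,"grip":-1}]'
```

```text
t: 8.5
eef_pos: [0.5584, -0.336, 0.0527]
ee_rot: [-180.0, 0.0, 174.2]
wrist_force: [-0.5, -0.0, -3.4]
finger_gap: 0.0244
gripper_force: 59.6
t: 9.0
eef_pos: [0.5629, -0.3364, 0.0528]
ee_rot: [180.0, -0.0, 174.2]
wrist_force: [-2.8, 0.4, -0.0]
finger_gap: 0.0244
gripper_force: 59.7
t: 9.4
eef_pos: [0.5655, -0.3367, 0.0528]
ee_rot: [180.0, -0.1, 174.2]
wrist_force: [-4.9, 0.6, 1.0]
finger_gap: 0.0243
gripper_force: 59.8
```

```bash
python3 -m pendant '[{"x":-0.1,"y":0,"z":-0.02,"spin":0,"grip":-1},{"x":-0.2,"y":0,"z":-0.04,"spin":0,"grip":-1},{"x":-0.3,"y":0,"z":-0.04,"spin":0,"grip":-1},{"x":-0.4,"y":0,"z":-0.04,"spin":0,"grip":-1},{"x":-0.4,"y":0,"z":-0.04,"spin":0,"grip":-1},{"x":-0.4,"y":0,"z":-0.04,"spin":0,"grip":-1}]'; python3 -c "
from h import *
from station import robot,grab_frame
S=[]
for i in range(6):
    g=grab_frame('side');S.append(robot.read_state()['wrist_force'])
t=grab_frame('top');np.savez('side3.npz',**g);np.savez('top3.npz',**t)
print(np.mean(S,0),robot.read_state()['eef_pos'])
a=cv2.resize(g['img'][185:255,185:285,::-1],None,fx=8,fy=8,interpolation=cv2.INTER_CUBIC)
cv2.imwrite('pics/d.png',a)"
```

```text
t: 10.0
eef_pos: [0.5683, -0.337, 0.0527]
ee_rot: [180.0, -0.2, 174.2]
wrist_force: [-8.8, 1.5, 2.8]
finger_gap: 0.0245
gripper_force: 60.0
[-8.22043314  1.33255974  2.48672787] [ 0.56838284 -0.33697391  0.05276952]
```

View pics/d.png

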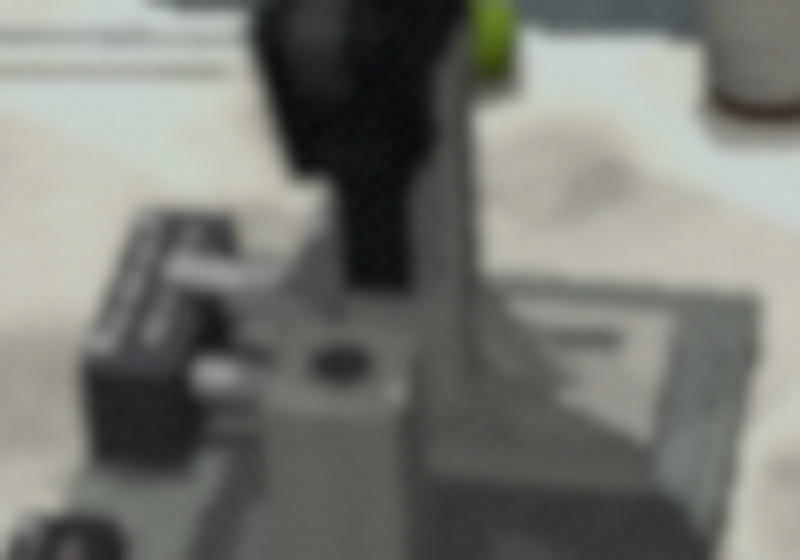

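The side view shows the tongue tip at (170,265), just past the first line. The bracket is upright and flat on the pad, but pad load is about 6 N. I'll ease up a little and press about 2.5 mm further.

```bash
python3 -m pendant '[{"x":0,"y":0,"z":-0.05,"spin":0,"grip":-1},{"x":-0.1,"y":0,"z":-0.08,"spin":0,"grip":-1},{"x":-0.2,"y":0,"z":-0.08,"spin":0,"grip":-1},{"x":-0.25,"y":0,"z":-0.08,"spin":0,"grip":-1},{"x":-0.25,"y":0,"z":-0.08,"spin":0,"grip":-1},{"x":-0.25,"y":0,"z":-0.08,"spin":0,"grip":-1}]'; cat > m.py <<'E'
from h import *
from station import robot,grab_frame
S=[]
for i in range(6):
    g=grab_frame('side');s=robot.read_state();S.append(np.r_[s['wrist_force'],s['eef_pos'],s['ee_rot'][1:]])
np.savez('side4.npz',**g)
print(np.mean(S,0).round(4))
E
python3 m.py
```

```text
t: 10.95
eef_pos: [0.57, -0.3372, 0.0528]
ee_rot: [179.9, -0.3, 174.2]
wrist_force: [-9.6, 0.6, -0.5]
finger_gap: 0.0243
gripper_force: 59.7
[-9.707400e+00  5.462000e-01  6.183000e-01  5.700000e-01 -3.371000e-01
  5.280000e-02 -3.215000e-01  1.741893e+02]
```

```bash
python3 -m pendant '[{"x":-0.05,"y":0,"z":-0.03,"spin":0,"grip":-1},{"x":-0.05,"y":0,"z":-0.04,"spin":0,"grip":-1},{"x":-0.05,"y":0,"z":-0.04,"spin":0,"grip":-1},{"x":-0.05,"y":0,"z":-0.04,"spin":0,"grip":-1},{"x":-0.05,"y":0,"z":-0.04,"spin":0,"grip":-1},{"x":-0.05,"y":0,"z":-0.04,"spin":0,"grip":-1}]'; python3 m.py; python3 -c "
from h import *
g=dict(np.load('side4.npz'))
# predicted pixels: foot front/near edge for bracket at pad
x0=np.array([.572,-.3375,0]);ax=np.array([.9949,-.1011,0]);ay=np.array([.1011,.9949,0])
print([proj(g,x0+ax*(.01-.064*k)+ay*.025+[0,0,.014]).round(1) for k in(0,1)])
cv2.imwrite('pics/e.png',cv2.resize(g['img'][203:248,190:275,::-1],None,fx=9,fy=9,interpolation=cv2.INTER_CUBIC))"
```

```text
t: 11.85
eef_pos: [0.5702, -0.3371, 0.0528]
ee_rot: [179.9, -0.3, 174.2]
wrist_force: [-8.7, 0.1, -0.8]
finger_gap: 0.0244
gripper_force: 59.7
[-9.934300e+00  2.150000e-01 -7.422000e-01  5.702000e-01 -3.371000e-01
  5.280000e-02 -3.502000e-01  1.741847e+02]
[array([225.4, 243.7]), array([263.6, 247.1])]
```

View pics/e.png

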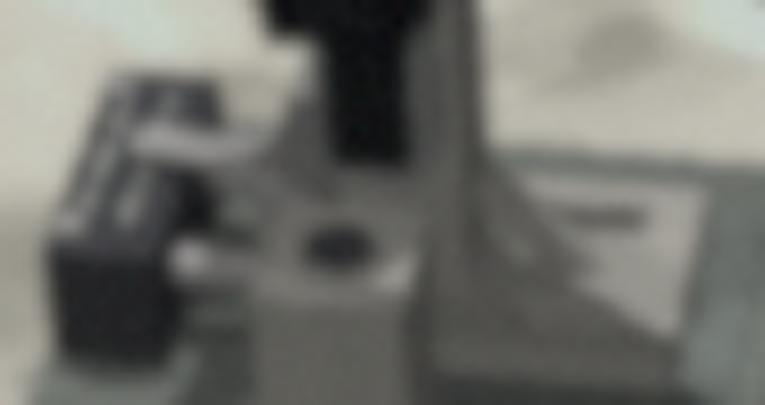

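The side view shows the tongue tip at about (132,138), roughly midway between the two lines (about x 165 and x 110 at that row). The bracket is upright against the stop, and push force is about 10 N. I'll hold for 2.8 s.

```bash
python3 -m pendant '[{"x":0,"y":0,"z":0,"spin":0,"grip":-1},{"x":0,"y":0,"z":0,"spin":0,"grip":-1},{"x":0,"y":0,"z":0,"spin":0,"grip":-1},{"x":0,"y":0,"z":0,"spin":0,"grip":-1},{"x":0,"y":0,"z":0,"spin":0,"grip":-1},{"x":0,"y":0,"z":0,"spin":0,"grip":-1},{"x":0,"y":0,"z":0,"spin":0,"grip":-1},{"x":0,"y":0,"z":0,"spin":0,"grip":-1},{"x":0,"y":0,"z":0,"spin":0,"grip":-1},{"x":0,"y":0,"z":0,"spin":0,"grip":-1},{"x":0,"y":0,"z":0,"spin":0,"grip":-1},{"x":0,"y":0,"z":0,"spin":0,"grip":-1},{"x":0,"y":0,"z":0,"spin":0,"grip":-1},{"x":0,"y":0,"z":0,"spin":0,"grip":-1}]'; python3 -m pendant '[{"x":0,"y":0,"z":0,"spin":0,"grip":-1},{"x":0,"y":0,"z":0,"spin":0,"grip":-1},{"x":0,"y":0,"z":0,"spin":0,"grip":-1},{"x":0,"y":0,"z":0,"spin":0,"grip":-1},{"x":0,"y":0,"z":0,"spin":0,"grip":-1},{"x":0,"y":0,"z":0,"spin":0,"grip":-1},{"x":0,"y":0,"z":0,"spin":0,"grip":-1},{"x":0,"y":0,"z":0,"spin":0,"grip":-1},{"x":0,"y":0,"z":0,"spin":0,"grip":-1},{"x":0,"y":0,"z":0,"spin":0,"grip":-1},{"x":0,"y":0,"z":0,"spin":0,"grip":-1},{"x":0,"y":0,"z":0,"spin":0,"grip":-1},{"x":0,"y":0,"z":0,"spin":0,"grip":-1},{"x":0,"y":0,"z":0,"spin":0,"grip":-1}]'; python3 m.py
```

```text
t: 13.55
eef_pos: [0.5702, -0.3371, 0.0528]
ee_rot: [179.9, -0.3, 174.2]
wrist_force: [-10.7, -0.5, -1.2]
finger_gap: 0.0244
gripper_force: 59.7
t: 14.95
eef_pos: [0.5702, -0.3371, 0.0528]
ee_rot: [179.9, -0.4, 174.2]
wrist_force: [-9.0, 0.3, -1.7]
finger_gap: 0.0245
gripper_force: 59.7
[-9.754900e+00 -2.922000e-01 -8.536000e-01  5.702000e-01 -3.371000e-01
  5.280000e-02 -3.479000e-01  1.741844e+02]
```

```bash
python3 -c "
from station import robot
print(robot.sign_off())"
```

```text
the job is handed in; nothing more can be done
None
```

I handed in the job with the bracket standing on the free right bay's pad, held and pressed against the stop at about 10 N for over 3 s, with the tongue tip between the two lines; the hand-in reported no verdict.

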